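# Swap the sample panel for the reference cylinder on the reflection track

## Task

Set the antenna bench up for its reference sweep: first pull the olive sample panel straight up out of the slotted holder over the red line and stand it fully down, without dropping it, in the middle of the free slot of the white panel rack. Then roll the big metal cylinder along the track towards the horn by pushing its side, so that it comes to rest with its axis right over the red line and square to the track; it rolls easily, so do not let it run past the line, and do not lift it. Leave the tools and the T-connector on the bench where they lie.

Things in the scene. Friction and masses are not known exactly. Their poses are not given: they have to be found in the camera images.
- track: Fixed grey board 142 x 370 mm, 12 mm thick, with 8 mm high aluminium lips along its long sides (122 mm apart inside) and an 8 mm high black stop at either end. Origin on the worktop under the middle of the red line; y runs along the track (+y away from the horn, where the cylinder is parked), x along the red line. The board reaches from y = -100 to +270 mm
- mark (a point): middle of the red line, on the board's upper surface (12 mm over the worktop); its axes are the track's. The line is 3 mm wide, across the track, in the plane of the holder's slots: it shows fully once the panel is out
- holder_slot (a point): mouth of the slot in one of the two black uprights of the sample holder, 58 mm over the worktop. The uprights stand at the ends of the red line, 61 to 83 mm either side of its middle, 35 mm along the track; their open-topped vertical slots, 11 mm wide, centred on the line, hold the panel's side edges. The cylinder fits between the uprights
- cylinder: Loose metal cylinder, closed ends, 90 mm diameter, 112 mm long, about 0.55 kg, parked across the track 140 to 200 mm from the red line. Origin at its centre, 57 mm over the worktop; x is its axis, y and z turn as it rolls (z up at the start, where a thin black line runs along the barrel). Pushed slowly it stays at the finger; left rolling at 0.03 m/s it coasts some 8 mm, at 0.08 m/s some 60 mm
- panel: Loose rigid olive panel, 136 mm wide (x), 8 mm thick (y), 140 mm high (z), about 0.15 kg; origin at the middle of its lower edge. It stands on the track in the holder's slots, its top edge 152 mm over the worktop; the holder has it by its side edges up to 58 mm over the worktop, above that it is free
- rack: Fixed white rack, 108 x 170 mm, 42 mm high; origin at the middle of its underside. Two open-topped slots 11 mm wide (17 mm at the mouth), 34 mm deep, run along its y at x = -24 and +24 mm, cut in combs 26 mm wide at y = -50 and +50 mm, open at their ends. The one at -24 mm, nearer the robot, holds a fixed brown panel, 8 mm thick, its top 94 mm over the worktop; the other is free
- free_slot (a point): middle of the floor of the rack's free slot, 8 mm over the worktop; a panel stowed there stands with its width along the rack's y
- horn_saddle: fixed saddle with a black horn antenna lying on it, aimed at the red line; origin on the worktop under the horn's mouth, both reach 0.20 m from there along the saddle's -y, 80 mm wide, 90 mm high. To its right hangs a fixed black cord, to be kept clear of by arm and gripper: it slopes up from world x 0.21, y -0.42, z -0.05 through 0.34, -0.47, 0.14 and 0.58, -0.53, 0.34 to 0.65, -0.56, 0.42 (m)
- torque_wrench: loose grey torque wrench lying on the worktop, 20 x 139 x 14 mm, origin under its middle; bystander
- side_cutters: loose side cutters with red handles lying on the worktop, 54 x 134 x 16 mm, origin under their middle; bystander
- n_tee: loose silvery T-shaped coaxial connector lying on the worktop behind the track, 40 x 70 x 20 mm, origin under its middle; bystander

How it is judged (in metres and radians):
On the way, in this order (a step that is already met when the one before it is completed fails the run):
1. the panel has been slid up clear of the holder's slots (height (world z) of panel above 0.062 m), for 0.1 s.
2. the panel stands fully down in the free slot of the rack (z of panel in the frame of free_slot below 0.005 m and horizontal distance between panel and free_slot below 0.015 m and angle between panel's own z axis and vertical below 0.15 rad), for 0.2 s.
3. the cylinder has rolled (not slid) through at least a fifth of a turn (angle between cylinder's own z axis and vertical above 1.2 rad), for 0.1 s.
At the end, for the whole second after the job is handed in: The cylinder lies at rest on the track with its centre within 7 mm of the red line along the track and its axis parallel to the line within 5 degrees; the olive panel stands fully down (within 5 mm) and upright (within 8 degrees) in the rack's free slot, centred along the slot within 15 mm (all of step 2 and y of cylinder in the frame of mark between -0.007 and 0.007 m and angle between the x axis of cylinder and the x axis of track, either way round below 0.09 rad and height (world z) of cylinder below 0.062 m and linear speed of cylinder below 0.01 m/s and linear speed of panel below 0.02 m/s); the robot touches nothing.
It fails at once if the cylinder runs past the red line by more than 12 mm (y of cylinder in the frame of mark below -0.012 m).
It fails at once if the cylinder is lifted off the track (height (world z) of cylinder above 0.072 m).
It fails at once if the panel is let go of in the air, more than about 30 mm above its seat (height (world z) of panel above 0.042 m and contact force between the fingers and panel below 0.02 N).
It fails at once if the panel is tipped over (angle between panel's own z axis and vertical above 0.8 rad).
It fails at once if a bystander (torque wrench, side cutters, T-connector) is moved by more than 20 mm (distance of any of torque_wrench, side_cutters, n_tee from where it was at the start of the episode above 0.02 m).
It also fails if it takes over 67 s, if anything falls off the work surface, if the arm or the gripper's body presses on something with over 40 N, if the wrist force passes 120 N, or if a joint passes its speed limit or range.

## Robot

A 7-joint arm with a two-finger parallel gripper is mounted at the origin on a cart in front of the work surface, level with it; the furniture and walls round the work are solid. World frame = base frame: x ahead of the robot, y to its left, z up, the work surface at z = 0. Lengths are in m, angles in degrees, forces in N, time in s.
With the tool pointing down it reaches from about 0.4 to 0.85 m from the base axis. Payload 6.9 kg.
Tool frame: the origin (TCP) lies at the centre of the arm's flange, where the gripper is bolted on; the fingertips stand manip.tips_ahead ahead of it and the grasp point (between the pads) lies 155 mm ahead of it (manip.tips_ahead is the distance from the TCP to the fingertips, in m); z points along the fingers, y is the line along which they close (so a half turn about z gives the same grasp; the last joint's range is limited). The gripper opens to 85 mm and grips with 20 to 120 N. Pads are 22 mm wide; open, the fingers measure 114 mm over their backs; the gripper's body (76 mm by 85 mm) begins 54 mm behind the grasp point. The pads swing forward as they close: fully open they stand 13 mm farther back than shut.
Start: joints at [75.487, 29.078, -13.613, 85.955, 7.202, 65.827, -8.869], TCP at [0.219, -0.585, 0.405] pointing down, gripper open.
Joint ranges: [-176.47, 176.47], [-13.61, 117.27], [-81.72, 77.17], [0.22, 143.17], [-87.28, 267.28], [10, 112.55], [-165.47, 165.47]. Speed limits (degrees/s): [136.94, 136.94, 180, 180, 180, 180, 180].

## Interface

Orientations are given as a 3x3 rotation matrix whose columns are the frame's x, y, z axes.
In Python, from cell import manip gives the robot as it stands. Calls block until the motion is done:
- manip.move_ptp(position, orientation): joint-space move of the TCP to a pose.
- manip.move_straight(position, frame=None, feed=0.15, guard=None): straight line of the TCP; frame=None keeps the orientation; feed is the mean speed in m/s. With guard (N) it stops when the force on the tool has changed by that much, and returns True; else False.
- manip.move_joints(angles): joint-space move.
- manip.gripper_open() and manip.grasp(newtons=None): open the fingers fully, or close them until they stop; newtons is the grip in N (None keeps the last).
- manip.pause(seconds).
- manip.inverse_kinematics(position, orientation): joint angles nearest the present ones, or None.
- manip.sense(): the state.
- manip.camera(name): name is "scene" or "top"; returns the picture (420x560x3 uint8, red, green, blue); there is no depth.
- manip.camera_params(name): a dict with "camera_matrix" (3x3 intrinsics, pixels), "rvec" (rotation vector, rad) and "tvec" (3), from world to camera coordinates, as OpenCV has them. Camera axes: x right, y down, z forward; pixel columns grow to the right and rows downward; lengths in m; the calibration is good to about 2 mm. A picture is of the moment at which its call begins. camera_params takes no time and is no camera call.
A pose or a line that the arm cannot do raises manip.MotionError and nothing moves.
- manip.close_job(): hands the job in; it is judged then, once.
Trained networks look in the newest picture that a camera, given by its name, has taken for a name from the list of things; names that differ only in an ending like _2 or _b are one class to them, and where a whole thing is asked for, a point or a joint stands for the part that bears it (a point fixed in the world has none). Each returns a list of dicts, best first, with "p" (0 to 1); they miss things now and then, are a little off and sometimes report something else, mostly with a low value. They report only what shows in the picture. A call takes as long as a camera call.
- manip.masks_of(camera, name): "pixels" (420x560 bool, what is visible of it) and "extent" ([left, top, width, height] in pixels, round what is visible of it).
- manip.tip_of(camera, name): "uv" ([column, row] in pixels: a listed point, or the origin of a listed thing).
The state is a dict: "clock": time; "joint_pos": joint angles; "joint_velocities": joint speeds; "joint_efforts": joint torques, N m; "tcp_pos": TCP position; "orientation": TCP orientation; "force": force on the tool from outside, world axes, zero at the start; "moment": the same for the moment, N m; "opening": finger opening in m; "grasp_force": force on a finger pad.
Only numpy, scipy, OpenCV 4.12 (cv2) and the standard library are available. Lean on these libraries where they do the work, as an engineer would, in place of code of your own. Each camera call takes 0.05 s, during which the arm holds its last target. There are 200 camera calls.

## Working session

There is one attempt and no reset: what is moved stays moved. The work goes in short steps, each a Python script; the robot and the scene stay as the last script left them, time stands still between calls to the robot, and variables do not carry over. Pictures are saved under pics/ and viewed, at most 10 in all, crops included, and the job is handed in when it is done.

```bash
ls; mkdir -p pics; cat > h.py <<'E'
import numpy as np, cv2
from cell import manip
def cam(n):
    c=manip.camera_params(n); K=np.array(c["camera_matrix"],float)
    R=cv2.Rodrigues(np.array(c["rvec"],float))[0]; t=np.array(c["tvec"],float).ravel()
    return K,R,t
def ray(n,uv,z):
    K,R,t=cam(n); d=R.T@np.linalg.inv(K)@np.array([uv[0],uv[1],1.]); o=-R.T@t
    return o+d*(z-o[2])/d[2]
def proj(n,P):
    K,R,t=cam(n); p=K@(R@np.asarray(P,float)+t); return p[:2]/p[2]
def save(n,name):
    im=manip.camera(n); cv2.imwrite(f"pics/{name}.png",im[:,:,::-1]); return im
E
python3 - <<'E'
from h import *
a=save("top","top0"); b=save("scene","scene0")
for n in ("top","scene"):
    K,R,t=cam(n); print(n,"cam at",(-R.T@t).round(3),"f",K[0,0].round(1))
    for th,z in (("mark",.012),("holder_slot",.058),("cylinder",.057),("panel",.012),("rack",0),("free_slot",.008),("horn_saddle",0),("torque_wrench",0),("side_cutters",0),("n_tee",0),("track",0)):
        for r in manip.tip_of(n,th)[:3]:
            print(th,np.round(r["p"],2),np.round(r["uv"],1),ray(n,r["uv"],z).round(4))
print(manip.sense()["clock"],manip.tips_ahead)
E
```

```text
pics
top cam at [ 0.402 -0.025  1.257] f 496.1
mark 0.87 [265.9 215. ] [0.5766 0.0074 0.012 ]
mark 0.66 [181.  295.4] [0.3811 0.2207 0.012 ]
holder_slot 0.8 [263.7 186.8] [0.6403 0.0103 0.058 ]
cylinder 0.86 [196.3 215.4] [0.5733 0.1759 0.057 ]
cylinder 0.68 [267.2 216.6] [0.5662 0.0031 0.057 ]
panel 0.54 [265.1 214.7] [0.5774 0.0094 0.012 ]
rack 0.8 [381.1 274.4] [ 0.4206 -0.2791  0.    ]
rack 0.33 [319.7 215.3] [ 0.5742 -0.1299  0.    ]
free_slot 0.86 [385.5 261.5] [ 0.4523 -0.2903  0.008 ]
horn_saddle 0.87 [318.7 210.7] [ 0.5862 -0.1278  0.    ]
torque_wrench 0.68 [182.4 298.5] [0.3732 0.2195 0.    ]
torque_wrench 0.55 [264.8 214.5] [0.5796 0.0105 0.    ]
torque_wrench 0.41 [320.7 210.1] [ 0.5876 -0.133   0.    ]
side_cutters 0.76 [253.8 291.9] [0.3851 0.0416 0.    ]
side_cutters 0.64 [262.3 215.6] [0.5769 0.0169 0.    ]
n_tee 0.75 [291.  144.2] [ 0.7637 -0.0615  0.    ]
track 0.97 [268.6 217.8] [0.5709 0.0009 0.    ]
scene cam at [-0.089  0.573  0.569] f 392.3
mark 0.58 [275.9 236.9] [0.5766 0.0047 0.012 ]
holder_slot 0.62 [257.2 214.7] [0.638  0.0169 0.058 ]
cylinder 0.74 [222.  248.5] [0.5682 0.1763 0.057 ]
panel 0.58 [278.2 237.7] [0.5696 0.0027 0.012 ]
rack 0.64 [389.9 224.8] [ 0.4247 -0.2895  0.    ]
rack 0.24 [257.  214.1] [ 0.7238 -0.048   0.    ]
rack 0.18 [254.1 209.4] [ 0.7527 -0.0596  0.    ]
free_slot 0.69 [382.1 220.2] [ 0.4472 -0.2825  0.008 ]
horn_saddle 0.74 [307.3 222.9] [ 0.5874 -0.1231  0.    ]
torque_wrench 0.8 [259.7 320.5] [0.3778 0.2193 0.    ]
side_cutters 0.79 [317.6 284.1] [0.3796 0.0512 0.    ]
side_cutters 0.23 [272.6 236.6] [ 0.598  -0.0019  0.    ]
n_tee 0.55 [253.4 209. ] [ 0.7561 -0.0596  0.    ]
n_tee 0.34 [388.4 227.4] [ 0.4191 -0.2744  0.    ]
n_tee 0.21 [380.6 217.4] [ 0.4675 -0.3049  0.    ]
track 0.66 [273.9 242. ] [0.5755 0.0127 0.    ]
1.2 0.1734
```

```bash
python3 - <<'E'
import cv2
a=cv2.imread("pics/top0.png"); 
cv2.imwrite("pics/top0c.png",cv2.resize(a[120:340,140:430],None,fx=2.7,fy=2.7,interpolation=cv2.INTER_CUBIC))
E
```

```text
(no output)
```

View pics/top0c.png

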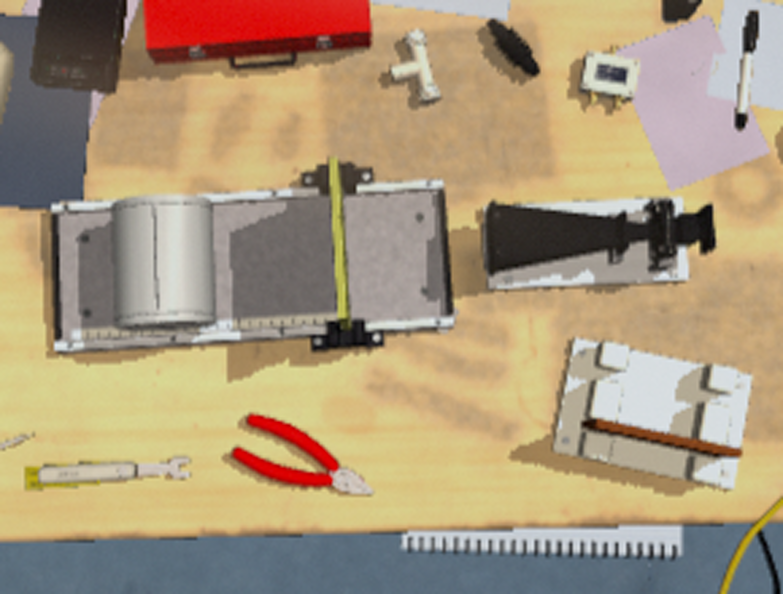

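View pics/scene0.png

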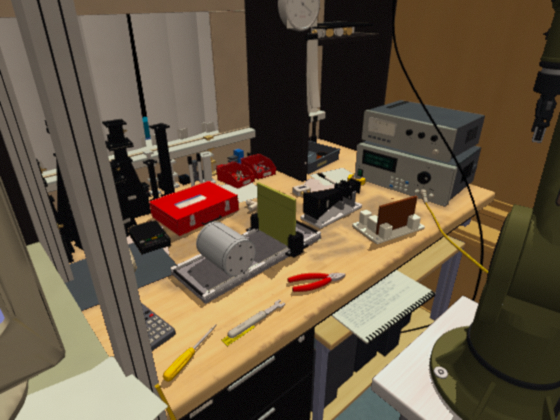

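The top view shows the track with a slight positive yaw. The panel edge is at crop (340,243), the cylinder at (165,262), and the rack at (655,410), yawed about -10° with its free slot on the far side of the brown panel. The scene view agrees. Next I'll refine the poses by fitting outlines.

```bash
cat > fit.py <<'E'
from h import *
from scipy.optimize import minimize
S=4
def hull(n,P,img):
    q=np.array([proj(n,p) for p in P]); h=cv2.convexHull(q.astype(np.float32))[:,0]
    cv2.fillConvexPoly(img,np.round((h+.5)*S*16-8).astype(np.int32),255,cv2.LINE_AA,4)
def box(x0,x1,y0,y1,z0,z1): return np.array([[x,y,z] for x in(x0,x1) for y in(y0,y1) for z in(z0,z1)])
def place(P,q):
    c,s=np.cos(q[2]),np.sin(q[2]); return np.asarray(P)@np.array([[c,s,0],[-s,c,0],[0,0,1]])+[q[0],q[1],0]
def render(n,parts,q):
    img=np.zeros((420*S,560*S),np.uint8)
    for P in parts: hull(n,place(P,q),img)
    return cv2.resize(img,(560,420),interpolation=cv2.INTER_AREA)/255.
def fit(cams,parts,masks,q0,ign=None):
    def f(d):
        q=np.array(q0)+np.array(d)*[.01,.01,.05]; e=0
        for n in cams:
            D=np.abs(render(n,parts,q)-masks[n])
            if ign is not None: D=D*(1-ign[n])
            e+=D.sum()
        return e
    r=minimize(f,[0,0,0],method="Nelder-Mead",options=dict(initial_simplex=[[0,0,0],[.6,0,0],[0,.6,0],[0,0,.6]],maxiter=90,xatol=.01,fatol=.2))
    return np.array(q0)+r.x*[.01,.01,.05],r.fun
def mask(n,th):
    r=manip.masks_of(n,th); return r[0]["pixels"].astype(float) if r else None
BOARD=[box(-.071,.071,-.1,.27,0,.020)]
RACK=[box(-.054,.054,-.085,.085,0,.008)]+[box(a,b,c-.013,c+.013,0,.042) for c in(-.05,.05) for a,b in((-.054,.054),)]+[box(-.028,-.020,-.068,.068,.008,.094)]
PANEL=[box(-.068,.068,-.004,.004,.012,.152)]
t=np.linspace(0,2*np.pi,48,endpoint=False)
CYL=[np.array([[x,.045*np.cos(a),.057+.045*np.sin(a)] for x in(-.056,.056) for a in t])]
E
cat > run1.py <<'E'
from fit import *
M={th:{n:mask(n,th) for n in("top","scene")} for th in("track","rack","panel","cylinder")}
for th in M: print(th,{n:None if m is None else int(m.sum()) for n,m in M[th].items()})
np.save("M.npy",M,allow_pickle=True)
def go(name,parts,q0,ign=None):
    for cams in(("top",),("scene",),("top","scene")):
        if any(M[name][n] is None for n in cams): continue
        q,e=fit(cams,parts,M[name],q0,ign); print(name,cams,q[:2].round(4),np.degrees(q[2]).round(2),round(e))
ign={n:np.clip(sum(cv2.dilate(M[t][n],np.ones((5,5))) for t in("panel","cylinder") if M[t][n] is not None)+render(n,[box(s*.072-.014,s*.072+.014,-.022,.022,0,.07) for s in(-1,1)],[.575,.008,.054]),0,1) for n in("top","scene")}
go("track",BOARD,[.575,.008,.054],ign)
go("panel",PANEL,[.575,.008,.054])
go("cylinder",CYL,[.571,.176,.054])
go("rack",RACK,[.424,-.283,-.17])
E
python3 run1.py
```

```text
track {'top': 6197, 'scene': 3951}
rack {'top': 3058, 'scene': 2064}
panel {'top': 220, 'scene': 1716}
cylinder {'top': 210, 'scene': 2150}
track ('top',) [0.5732 0.006 ] 2.14 2226
track ('scene',) [0.5744 0.0088] 2.53 120
track ('top', 'scene') [0.5741 0.0072] 2.44 2375Traceback (most recent call last):
  File "run1.py", line 11, in <module>
    go("panel",PANEL,[.575,.008,.054])
    ~~^^^^^^^^^^^^^^^^^^^^^^^^^^^^^^^^
  File "run1.py", line 8, in go
    q,e=fit(cams,parts,M[name],q0,ign); print(name,cams,q[:2].round(4),np.degrees(q[2]).round(2),round(e))
        ~~~^^^^^^^^^^^^^^^^^^^^^^^^^^^
  File "fit.py", line 22, in fit
    r=minimize(f,[0,0,0],method="Nelder-Mead",options=dict(initial_simplex=[[0,0,0],[.6,0,0],[0,.6,0],[0,0,.6]],maxiter=90,xatol=.01,fatol=.2))
    res = _minimize_neldermead(fun, x0, args, callback, bounds=bounds,
                               **options)
    fxr = func(xr)
    fx = function(np.copy(x), *(wrapper_args + args))
  File "fit.py", line 18, in f
    D=np.abs(render(n,parts,q)-masks[n])
             ~~~~~~^^^^^^^^^^^
  File "fit.py", line 12, in render
    for P in parts: hull(n,place(P,q),img)
                    ~~~~^^^^^^^^^^^^^^^^^^
  File "fit.py", line 5, in hull
    q=np.array([proj(n,p) for p in P]); h=cv2.convexHull(q.astype(np.float32))[:,0]
                ~~~~^^^^^
  File "h.py", line 11, in proj
    K,R,t=cam(n); p=K@(R@np.asarray(P,float)+t); return p[:2]/p[2]
          ~~~^^^
  File "h.py", line 4, in cam
    c=manip.camera_params(n); K=np.array(c["camera_matrix"],float)
ValueError: time passes only in moves, steps and waits
```

```bash
sed -i 's/^def cam(n):/import functools\n@functools.cache\ndef cam(n):/' h.py
python3 - <<'E'
s=open('fit.py').read()
s=s.replace("np.array([proj(n,p) for p in P])","projs(n,P)").replace("S=4\n","S=4\ndef projs(n,P):\n    K,R,t=cam(n); p=(P@R.T+t)@K.T; return p[:,:2]/p[:,2:]\n")
open('fit.py','w').write(s)
s=open('run1.py').read()
a=s.index("M={");b=s.index("def go")
s=s[:a]+'''M=np.load("M.npy",allow_pickle=True).item()
for r in manip.masks_of("top","cylinder"): print(r["p"],r["pixels"].sum(),r["extent"])
rs=manip.masks_of("top","cylinder"); M["cylinder"]["top"]=max(rs,key=lambda r:r["pixels"].sum())["pixels"].astype(float)
np.save("M.npy",M,allow_pickle=True)
'''+s[b:]
s=s.replace("+render(n,[box(s","+render(n,CYL,[.571,.176,.054])+render(n,[box(s")
open('run1.py','w').write(s)
E
python3 run1.py
```

```text
0.22 210 [284.0, 130.6, 15.9, 27.7]
track ('top',) [0.5737 0.0061] 1.98 566
track ('scene',) [0.5744 0.0088] 2.53 120
track ('top', 'scene') [0.5742 0.0072] 2.36 719
panel ('top',) [0.5744 0.0063] 2.72 93
panel ('scene',) [0.575  0.0073] -1.26 198
panel ('top', 'scene') [0.5744 0.0069] 0.87 337
cylinder ('top',) [ 1.2874 -0.0482] -101.44 210
cylinder ('scene',) [0.5664 0.1687] 1.7 80
cylinder ('top', 'scene') [0.5665 0.1687] 1.44 2175
rack ('top',) [ 0.4242 -0.2788] -13.53 85
rack ('scene',) [ 0.4223 -0.2752] -12.25 105
rack ('top', 'scene') [ 0.4239 -0.2783] -13.2 237
```

```bash
cat > ov.py <<'E'
from fit import *
def ov(a,n,segs,u0,v0,w,h,k):
    c=cv2.resize(a[v0:v0+h,u0:u0+w],None,fx=k,fy=k,interpolation=cv2.INTER_CUBIC)
    for P,q,col in segs:
        p=((projs(n,place(P,q))-[u0,v0]+.5)*k-.5)
        cv2.polylines(c,[np.round(p*16).astype(np.int32)],True,col,1,cv2.LINE_AA,4)
    return c
def rect(x0,x1,y0,y1,z): return np.array([[x0,y0,z],[x1,y0,z],[x1,y1,z],[x0,y1,z]])
E
cat > o1.py <<'E'
from ov import *
a=cv2.imread("pics/top0.png")
T=[.574,.0068,np.radians(2.6)]; R=[.424,-.2785,np.radians(-13.3)]
B=(255,0,0);G=(0,200,0)
t=ov(a,"top",[(rect(-.071,.071,-.1,.27,.02),T,B),(rect(-.068,.068,-.004,.004,.152),T,(255,0,255))],155,180,155,70,5)
r=ov(a,"top",[(rect(x0,x1,c-.013,c+.013,.042),R,G) for c in(-.05,.05) for x0,x1 in((-.054,-.0325),(-.0155,.0155),(.0325,.054))]+[(rect(-.054,.054,-.085,.085,.008),R,B),(rect(-.028,-.020,-.068,.068,.094),R,(255,0,255))],340,242,85,61,4)
o=np.zeros((600,780,3),np.uint8); o[:350,:775]=t; o[352:352+244,:340]=r
cv2.imwrite("pics/ov1.png",o)
E
python3 o1.py
```

```text
(no output)
```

View pics/ov1.png

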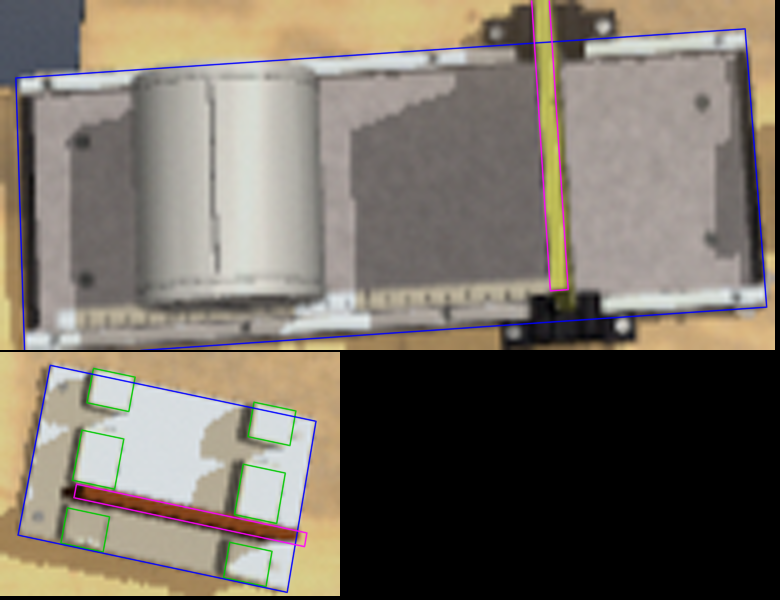

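The overlay matches. The blue track outline sits on the lips, the magenta panel edge on the panel top (541–559, 0–290), and the green boxes on the rack's comb tops at about a 0.25 px offset. Now I'll plan and grasp.

```bash
cat >> h.py <<'E'
T=[.574,.0068,np.radians(2.4)]; RK=[.4238,-.2785,np.radians(-13.1)]
def loc(q,x,y): c,s=np.cos(q[2]),np.sin(q[2]); return np.array([q[0]+c*x-s*y,q[1]+s*x+c*y])
def down(a):  # tool y axis at world angle a (rad)
    y=np.array([np.cos(a),np.sin(a),0]); z=np.array([0,0,-1.]); return np.column_stack([np.cross(y,z),y,z])
FS=loc(RK,.024,0)
E
python3 - <<'E'
from h import *
print(FS)
for nm,p,a in (("hold",T[:2],T[2]+np.pi/2),("rack",FS,RK[2]),("cyl",loc(T,0,.25),T[2])):
  for k in(0,1):
    for z in(.3,.5):
      q=manip.inverse_kinematics([*p[:2],z],down(a+k*np.pi)); print(nm,k,z,None if q is None else np.round(q,0))
s=manip.sense(); print(s["clock"],s["orientation"][1] if 0 else np.round(s["orientation"],2))
E
```

```text
[ 0.44717542 -0.28393963]
hold 0 0.3 [ 31.  40. -58. 102.  39.  60.  51.]
hold 0 0.5 [ 34.  30. -64.  84.  27.  83.  62.]
hold 1 0.3 [  11.   31.  -22.  102.   15.   50. -105.]
hold 1 0.5 [  20.   23.  -37.   84.   14.   77. -105.]
rack 0 0.3 [ 49.  29. -29. 108.  19.  47.  -3.]
rack 0 0.5 [ 54.  19. -34.  90.  11.  74.   5.]
rack 1 0.3 [  20.   28.   14.  109.   -9.   45. -154.]
rack 1 0.5 [  24.   17.    8.   91.   -2.   73. -161.]
cyl 0 0.3 [  6.  44. -59.  95.  41.  65. -62.]
cyl 0 0.5 [  9.  38. -72.  77.  36.  90. -56.]
cyl 1 0.3 [ 10.  50. -70.  95.  49.  72. 111.]
cyl 1 0.5 [  9.  37. -70.  77.  35.  89. 125.]
1.7 [[ 0.94  0.35 -0.  ]
 [ 0.35 -0.94  0.  ]
 [-0.   -0.   -1.  ]]
```

```bash
python3 - <<'E'
from h import *
s=manip.sense(); p=s["tcp_pos"]
manip.move_straight([p[0],p[1],.52],feed=.3)
O=down(T[2]+np.pi/2)
manip.move_ptp([*T[:2],.42],O)
print(manip.sense()["clock"])
manip.move_straight([*T[:2],.287],feed=.12)
manip.grasp(40)
s=manip.sense(); print(s["clock"],s["opening"],s["grasp_force"],np.round(s["force"],1),np.round(s["tcp_pos"],4))
manip.move_straight([*T[:2],.32],feed=.05)
s=manip.sense(); print(s["clock"],s["opening"],s["grasp_force"],np.round(s["force"],1))
save("scene","lift1")
E
```

```text
4.7083
6.65 0.007402994080745689 39.481109976768494 [-0.7  0.7  0.7] [0.5741 0.007  0.2871]
7.4583 0.007668781449213018 39.11830186843872 [-0.8 -0.5 -1.9]
```

View pics/lift1.png

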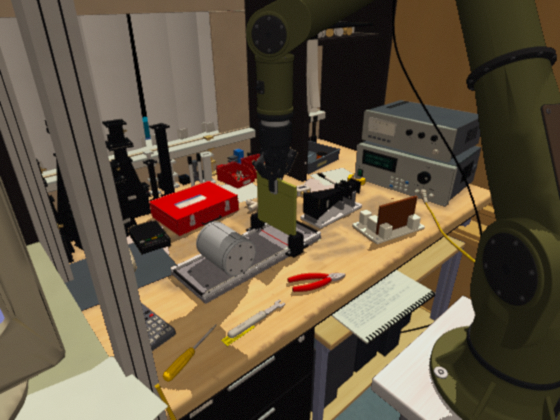

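The panel is rising squarely out of the slots, with its lower edge around (275,240). I'll carry on to the rack.

```bash
python3 - <<'E'
from h import *
manip.move_straight([*T[:2],.46],feed=.15)
O=down(RK[2])
manip.move_ptp([*FS,.46],O)
manip.move_straight([*FS,.335],feed=.12)
s=manip.sense(); print(s["clock"],s["opening"],s["grasp_force"],np.round(s["force"],1),np.round(s["tcp_pos"],4))
a=save("scene","pre"); b=save("top","pretop")
c=[cv2.resize(x[y:y+100,u:u+130,::-1],None,fx=5.8 if 0 else 3,fy=3,interpolation=cv2.INTER_CUBIC) for x,u,y in((a,330,150),(b,320,220))]
cv2.imwrite("pics/pre_c.png",np.hstack(c))
E
```

```text
10.9917 0.007327522051419815 39.106889963150024 [-0.3  0.8 -1.6] [ 0.4475 -0.2839  0.3356]
```

View pics/pre_c.png

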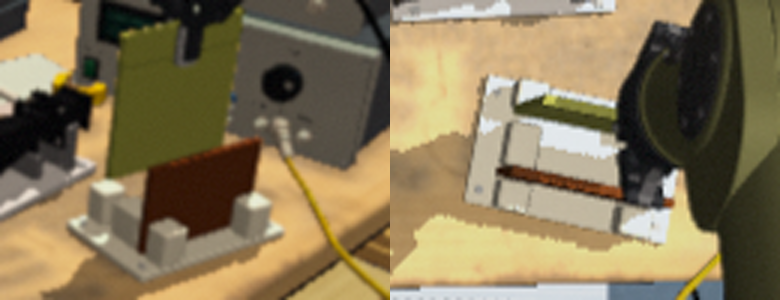

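The panel hangs upright over the free slot, parallel to the brown panel, with its lower corner near (110,175) in the left crop. I'll insert it with a force guard.

```bash
python3 - <<'E'
from h import *
r=manip.move_straight([*FS,.2815],feed=.03,guard=12)
s=manip.sense(); print(r,s["clock"],s["opening"],s["grasp_force"],np.round(s["force"],1),np.round(s["moment"],2),np.round(s["tcp_pos"],4))
a=save("scene","ins")
cv2.imwrite("pics/ins_c.png",cv2.resize(a[140:270,320:470,::-1],None,fx=4,fy=4,interpolation=cv2.INTER_CUBIC))
E
```

```text
True 12.7083 0.007522824794027905 40.18078029155731 [-1.3  0.7  4.5] [ 0.13  0.27 -0.08] [ 0.4473 -0.2839  0.2831]
```

View pics/ins_c.png

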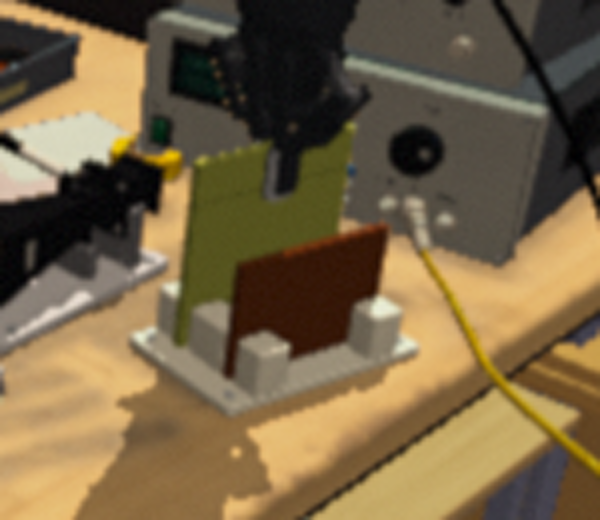

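The panel is fully down between the combs, and contact came at TCP z 0.283, exactly the seat height. I'll release it, retreat and measure the cylinder.

```bash
cat > cylfit.py <<'E'
from fit import *
def cyl(q0=None):
    for n in("top","scene"): manip.camera(n)
    M={}
    for n in("top","scene"):
        exp=render(n,CYL,q0); best=None
        for r in manip.masks_of(n,"cylinder"):
            m=r["pixels"].astype(float); iou=np.minimum(m,exp).sum()/np.maximum(m,exp).sum()
            if iou>.4 and (best is None or iou>best[0]): best=(iou,m)
        if best: M[n]=best[1]
    out={}
    for n in M:
        q,e=fit((n,),CYL,M,q0); d=q[:2]-np.array(T[:2]); c,s=np.cos(T[2]),np.sin(T[2])
        out[n]=(round(c*d[0]+s*d[1],4),round(-s*d[0]+c*d[1],4),round(np.degrees(q[2]-T[2]),1),round(e))
    return out
E
python3 - <<'E'
from cylfit import *
manip.gripper_open(); manip.move_straight([*FS,.46],feed=.25)
p=loc(T,0,.262)
manip.move_ptp([*p,.42],down(T[2]))
print(manip.sense()["clock"],manip.tips_ahead,manip.sense()["opening"])
print(cyl([*loc(T,0,.163),T[2]]))
im=save("top","rel"); im2=save("scene","rel2")
for th in("mark","free_slot","panel"):
    for n,z in(("top",.012),("scene",.012)):
        for r in manip.tip_of(n,th)[:2]: print(th,n,round(r["p"],2),ray(n,r["uv"],z).round(4))
a=np.hstack([cv2.resize(x[y:y+h,u:u+w,::-1],(w*4,h*4),interpolation=cv2.INTER_CUBIC) for x,u,y,w,h in((im,155,170,115,110),(im2,340,170,85,110))])
cv2.imwrite("pics/rel_c.png",a)
E
```

```text
16.3833 0.1734 0.08541711984522134
{'scene': (np.float64(-0.0002), np.float64(0.1619), np.float64(-1.5), 61)}
mark top 0.87 [0.5735 0.0062 0.012 ]
mark scene 0.85 [0.578  0.0128 0.012 ]
free_slot top 0.92 [ 0.4428 -0.2834  0.012 ]
free_slot top 0.61 [ 0.4164 -0.2715  0.012 ]
free_slot scene 0.17 [0.5716 0.0114 0.012 ]
panel top 0.69 [ 0.4512 -0.2866  0.012 ]
panel top 0.57 [0.5774 0.0094 0.012 ]
panel scene 0.87 [ 0.4519 -0.2839  0.012 ]
```

View pics/rel_c.png

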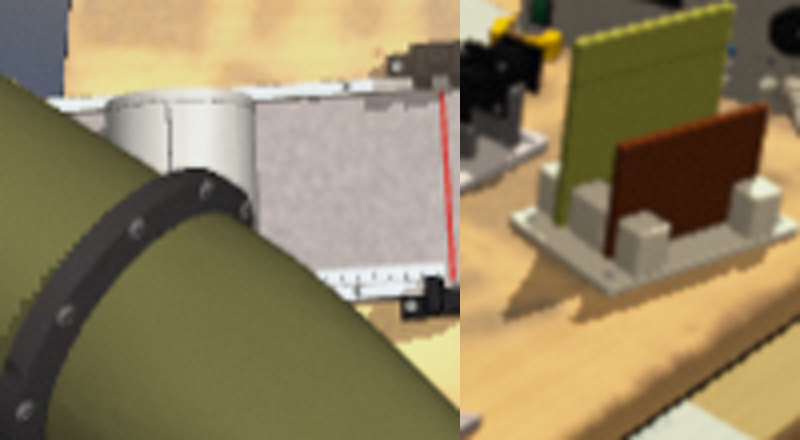

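The red line is fully visible, from crop (442,90) to (455,285). The panel stands upright in the rack, and the cylinder is still parked. Next I'll refine the line position from its colour and push slowly to about 40 mm short.

```bash
cat > line.py <<'E'
from h import *
def line(im):
    r=im.astype(int); m=(r[...,0]-np.maximum(r[...,1],r[...,2])>60); m[:185]=0;m[250:]=0;m[:,:255]=0;m[:,285:]=0
    v,u=np.nonzero(m); w=(r[...,0]-np.maximum(r[...,1],r[...,2]))[v,u]
    P=np.array([ray("top",(a,b),.012) for a,b in zip(u,v)])[:,:2]
    k=np.polyfit(P[:,0],P[:,1],1,w=w); return len(u),np.polyval(k,T[0]),np.degrees(np.arctan(k[0]))
E
python3 - <<'E'
from cylfit import *; from line import line
print("line n, y at x=T0, yaw",line(cv2.imread("pics/rel.png")[:,:,::-1]))
Z=.212
manip.move_straight([*loc(T,0,.262),Z],feed=.15)
manip.move_straight([*loc(T,0,.224),Z],feed=.05)
manip.move_straight([*loc(T,0,.096),Z],feed=.022)
s=manip.sense(); print(s["clock"],np.round(s["force"],1),np.round(s["tcp_pos"],4))
manip.pause(.3)
print(cyl([*loc(T,0,.042),T[2]]))
im=save("top","p1"); im2=save("scene","p1s")
a=np.hstack([cv2.resize(x[y:y+h,u:u+w,::-1],(w*4,h*4),interpolation=cv2.INTER_CUBIC) for x,u,y,w,h in((im,200,170,90,110),(im2,190,180,110,110))])
cv2.imwrite("pics/p1_c.png",a)
E
```

```text
line n, y at x=T0, yaw (81, np.float64(0.006190868894997516), np.float64(2.3590619931811325))
25.3917 [0.1 0.5 0.3] [0.57   0.1028 0.212 ]
{'scene': (np.float64(-0.0013), np.float64(0.0405), np.float64(-0.9), 875)}
```

View pics/p1_c.png

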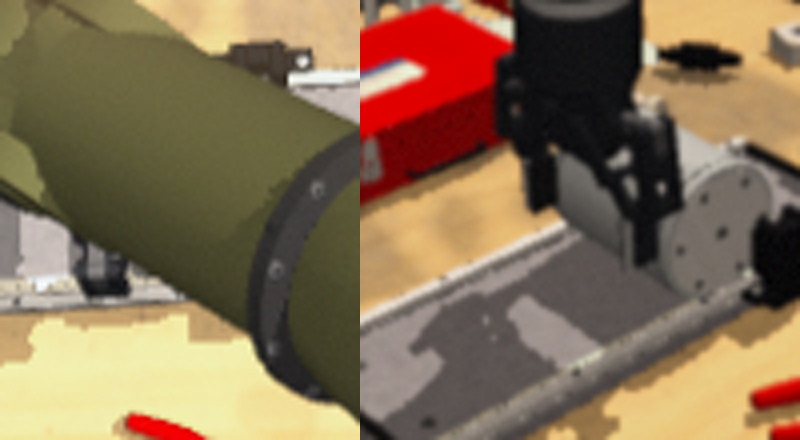

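The scene view shows both fingers against the barrel, with the cylinder's end face about at (720,230) in the crop, still short of the uprights. I'll push to about 10 mm short, back off and measure with a clear view.

```bash
python3 - <<'E'
from cylfit import *
Z=.212
manip.move_straight([*loc(T,0,.066),Z],feed=.012)
manip.pause(.3)
manip.move_straight([*loc(T,0,.085),Z],feed=.03)
manip.move_straight([*loc(T,0,.13),.30],feed=.15)
manip.move_ptp([.45,.30,.45],down(T[2]))
s=manip.sense(); print(s["clock"])
print(cyl([*loc(T,0,.010),T[2]]))
im=save("top","p2"); im2=save("scene","p2s")
a=np.hstack([cv2.resize(x[y:y+h,u:u+w,::-1],(w*4,h*4),interpolation=cv2.INTER_CUBIC) for x,u,y,w,h in((im,215,170,90,100),(im2,210,180,110,100))])
cv2.imwrite("pics/p2_c.png",a)
E
```

```text
31.525
{'top': (np.float64(-0.0012), np.float64(0.0085), np.float64(-0.5), 67), 'scene': (np.float64(-0.0013), np.float64(0.0104), np.float64(-0.6), 165)}
```

View pics/p2_c.png

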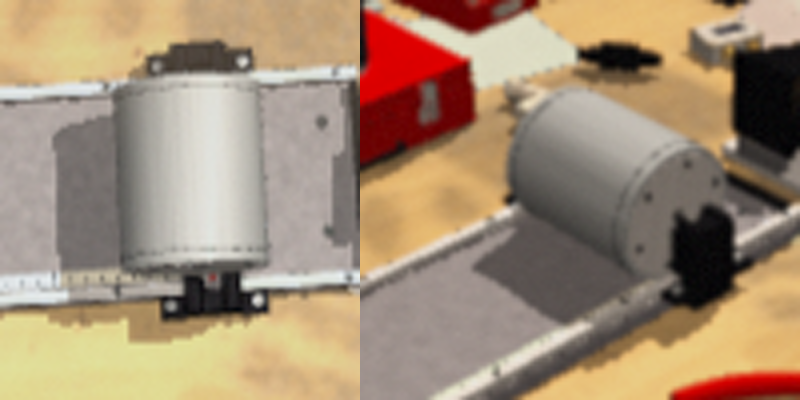

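The cylinder lies square between the uprights, about 9 mm short of the line. In the top crop its centre is near column 191, while the uprights' middle is near 207. Now the final slow push.

```bash
python3 - <<'E'
from cylfit import *
Z=.212
manip.move_ptp([*loc(T,0,.13),.30],down(T[2]))
manip.move_straight([*loc(T,0,.09),Z],feed=.12)
manip.move_straight([*loc(T,0,.070),Z],feed=.02)
manip.move_straight([*loc(T,0,.0575),Z],feed=.007)
manip.pause(.3)
manip.move_straight([*loc(T,0,.085),Z],feed=.03)
manip.move_straight([*loc(T,0,.13),.30],feed=.15)
manip.move_ptp([.45,.30,.45],down(T[2]))
print(manip.sense()["clock"])
print(cyl([*loc(T,0,.0),T[2]]))
im=save("top","p3"); im2=save("scene","p3s")
a=np.hstack([cv2.resize(x[y:y+h,u:u+w,::-1],(w*4,h*4),interpolation=cv2.INTER_CUBIC) for x,u,y,w,h in((im,215,170,90,100),(im2,340,170,85,100))])
cv2.imwrite("pics/p3_c.png",a)
E
```

```text
40.025
{'scene': (np.float64(0.0011), np.float64(0.0021), np.float64(1.0), 242)}
```

View pics/p3_c.png

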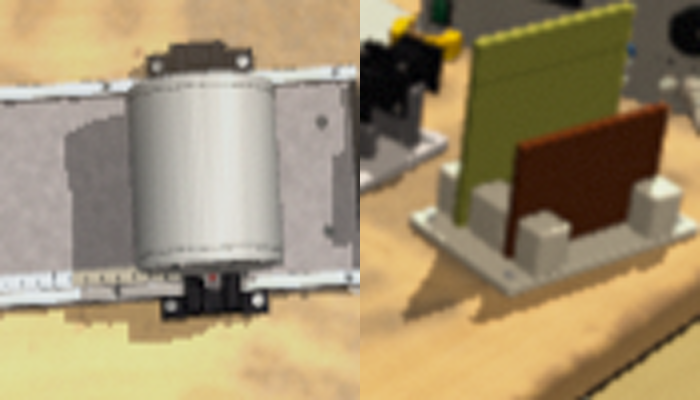

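The cylinder moved 3.6 px, about 8.8 mm, between the two top views. It now lies square over the line, centred on the red dot at (213,278). The panel is still upright in the rack, so I'm handing in.

```bash
python3 -c "
from cell import manip
print(manip.close_job(), manip.sense()['clock'])"
```

```text
the job is handed in; nothing more can be done
the job is handed in; nothing more can be done
```

The job is handed in, with no verdict returned: the olive panel stands fully down in the rack's free slot, and the cylinder rests square to the track, within about 2 mm of the red line by camera; I kept clear of the tools and T-connector but did not re-measure them.

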